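# Three clicks on the indexing fixture, and hold

## Task

Lift the keeper link up off the two posts that it ties together and set it down flat on the desk, clear of the fixture, without dropping it. Then, by its upright knob, turn the fixture's sprung lever exactly three clicks, counter-clockwise seen from above, never as far as the fourth, and finish holding the knob there with the fingers: the program ends while holding, as the lever springs back if let go. Leave the loupe, the oil cup and the tin where they are.

Things in the scene. Friction and masses are not known exactly. Their poses are not given: they have to be found in the camera images.
- fixture: Indexing fixture, bolted down, bare aluminium and steel: base plate 10 mm thick, x -55 to +95, y -55 to +55 mm, with a side arm to y +110 (x -44 to 0) that carries a fixed post, and a grey detent block 61 mm tall at its far (+x) end. Origin: on the hub's vertical axis at desk level, z up. A small round watch movement rides on the wheel on the hub (top at 67 mm).
- post_top (a point): Centre of the top of the fixture's fixed upright steel post: diameter 16 mm, top 105 mm above the desk, shoulder 60 mm above the desk; in the fixture's frame at x -22, y +82 mm.
- index_lever (a joint): Angle of toothed wheel and lever about the hub's vertical axis, rad: 0 at the home stop, growing counter-clockwise seen from above, end stop 1.57. A spring pulls it home: about 4.5 N at the knob at 0, 6 N at the third click; friction adds up to 2 N. Nothing locks it; let go, it swings back to 0.
- detent (a point): Where a sprung plunger in the detent block, 45 mm above the desk, rides over the wheel's saw teeth, one each 0.262 rad (22 mm of knob travel). Up a tooth it adds about 1 N to the push on the knob; over the crest the push drops suddenly by about 3 N: a click, at 0.175, 0.436, 0.698 (third) and 0.960 rad (fourth). The notch after the third click is at 0.785 rad.
- lever_knob: Upright round dark steel knob on the lever's end, diameter 16 mm, 85 mm from the hub's axis. Origin: centre of its foot, 60 mm above the desk, on a 28 mm flange; top at 115 mm. At home in the fixture's frame at x -74, y +43 mm; travels along the robot's side towards the fixture's -y. The lever arm's top is 53 mm above the desk.
- keeper: Loose steel link, 0.08 to 0.17 kg: strap 108 x 40 x 6 mm with two 22 mm holes 65 mm apart, and at its middle an upright tab 28 mm long (along the strap), 10 mm thick, top 49 mm above the underside: lift it by the tab. Origin: centre of the underside; x along the strap, y across the tab, z up. At the start it hangs level round knob and post, 60 mm above the desk.
- eye_loupe: Black eye loupe, 38 mm across, 36 mm tall, standing on the desk; a bystander. Origin: centre of its underside.
- oil_cup: Small lidded oil cup, 35 mm across, 26 mm tall; a bystander. Origin: centre of its underside.
- tin: Small round lidded tin, 50 mm across, 20 mm tall; a bystander. Origin: centre of its underside.
- free_desk (a point): A fixed point on the desk top at its front right, at x 0.435, y -0.18, height 0: the desk within 60 mm to its left and right and 20 mm fore and aft is always free, room for the link laid along y. The desk's front edge is at about x 0.39, its right edge at y -0.26. An upright panel stands beyond it at y -0.31, from x 0.28 on, up to 0.455 m high: keep the arm clear of it.

How it is judged:
By the outcome, as a careful person would: the job done as asked, in the order asked, and still so for the second after the job is handed in, while the arm keeps its last pose, push and grip.
It also fails if it takes over 72 s, if anything falls off the work surface, if the arm or the gripper's body presses on something with over 40 N, if the wrist force passes 120 N, or if a joint passes its speed limit or range.

## Robot

A 7-joint arm with a two-finger parallel gripper is mounted at the origin on a cart in front of the work surface, level with it; the furniture and walls round the work are solid. World frame = base frame: x ahead of the robot, y to its left, z up, the work surface at z = 0. Lengths are in mm, angles in rad, forces in N, time in s.
With the tool pointing down it reaches from about 400 to 875 mm from the base axis. Payload 4.4 kg.
Tool frame: the origin (TCP) lies where the fingers leave the gripper's body, on its centre line; the fingertips stand 73 mm ahead of it and the grasp point (between the pads) lies 54 mm ahead of it; z points along the fingers, y is the line along which they close (so a half turn about z gives the same grasp; the last joint's range is limited). The gripper opens to 85 mm and grips with 20 to 120 N. Pads are 22 mm wide; open, the fingers measure 114 mm over their backs; the gripper's body (76 mm by 85 mm) begins 54 mm behind the grasp point. The pads swing forward as they close: fully open they stand 13 mm farther back than shut.
Start: joints at [1.099, 0.628, 0.038, 1.517, -0.027, 0.996, -0.02], TCP at [256.615, -597.215, 303.913] pointing down, gripper open.
Joint ranges: [-3.06, 3.06], [-0.37, 2.12], [-1.25, 1.32], [0.18, 2.47], [-1.1, 4.24], [0.23, 1.98], [-2.94, 2.94]. Speed limits (rad/s): [2.57, 2.57, 3.14, 3.14, 3.14, 3.14, 3.14].

## Interface

Orientations are given as [roll, pitch, yaw] about the fixed x, y, z axes, in that order (R = Rz(yaw) Ry(pitch) Rx(roll)).
In Python, from cell import ctrl gives the robot as it stands.
- The arm moves only by the tool send_rows, never from a script. Its argument "rows" is a list that holds one entry, the list of rows, each a list of 6 numbers: the shift along the tool's x, y, z in cm, then the turn, a rotation vector about the tool's x, y, z in rad. In form: [[[tx, ty, tz, wx, wy, wz], ...]]. A call has 1 to 10 rows; each row is the pose to reach, as a shift and turn from the pose commanded when the call began, along the tool's axes at that moment; what a row does not reach only later rows make up. A row lasts 1/10 s, in which the tool goes at most 50 mm and 8.59 degrees, less where a joint would pass 70% of its speed; a pose out of reach is approached as far as the arm can. A call with a gripper value outside its range is refused whole. "grip" is the closure in counts, from 0 (fully open) to 255 (shut), set as the call begins (left out, the last holds). The fingers move at their own pace and stop on an object; the grip force is fixed at half the most. Time passes only in rows, so rows that repeat a pose let the fingers close. It gives the time, the measured TCP pose, the force, the opening and the grip force at its end, in the units of the state.
- ctrl.read_state(): the state, without advancing time (a new reading comes with each control period).
- ctrl.get_image(name): name is "side" or "top"; returns a dict with "pixels" (480x640x3 uint8, red, green, blue), "fx", "fy", "cx", "cy" (pixels), "extrinsics" (4x4, takes a point from camera to world coordinates). Camera axes: x right, y up, looking along -z (the intrinsics and any distortion apply to the point x, -y, -z); pixel columns grow to the right and rows downward; lengths in mm; the calibration is good to about 2 mm. A picture is of the moment at which its call begins. There is no depth.
- ctrl.finish_job(): hands the job in; it is judged then, once.
The state is a dict: "clock": time; "qpos": joint angles; "qd": joint speeds; "tau": joint torques, N m; "eef_pos": TCP position; "tool_rot": TCP orientation; "force": force on the tool from outside, world axes, zero at the start; "torque": the same for the moment, N m; "width": finger opening in mm; "gripper_force": force on a finger pad.
Only numpy, scipy, OpenCV 4.12 (cv2) and the standard library are available. Lean on these libraries where they do the work, as an engineer would, in place of code of your own. Each camera call takes 0.05 s, during which the arm holds its last target. There are 200 camera calls.

## Working session

There is one attempt and no reset: what is moved stays moved. The work goes in short steps, Python scripts to look and compute and a tool call to move; the robot and the scene stay as the last step left them, time stands still between calls to the robot, and variables do not carry over. Pictures are saved under pics/ and viewed, at most 10 in all, crops included, and the job is handed in when it is done.

Besides the shell and the picture viewer there is one more tool, called after ">>>" by a JSON object that holds its "api" and its "payload", one argument or row to a line. send_rows: Moves the arm, as the interface text tells. Its arguments: {"type":"object","properties":{"rows":{"type":"array","items":{"type":"array","items":{"type":"array","items":{"type":"number"}}}},"grip":{"type":"number"}},"required":["rows"]}

```bash
mkdir -p pics; cat > h.py <<'E'
import numpy as np, cv2
from cell import ctrl
def snap(n,f):
    im=ctrl.get_image(n); cv2.imwrite(f,im["pixels"][:,:,::-1]); np.savez(f[:-4]+'.npz',**{k:v for k,v in im.items() if k in("fx","fy","cx","cy","extrinsics","pixels")}); return im
def px2w(f,u,v,z):
    d=np.load(f); T=d["extrinsics"]; r=T[:3,:3]@np.array([(u-d["cx"])/d["fx"],-(v-d["cy"])/d["fy"],-1.]); o=T[:3,3]
    return o+r*(z-o[2])/r[2]
def w2px(f,p):
    d=np.load(f); T=d["extrinsics"]; c=T[:3,:3].T@(np.array(p)-T[:3,3])
    return np.array([d["cx"]+d["fx"]*c[0]/-c[2], d["cy"]-d["fy"]*c[1]/-c[2]])
E
python3 - <<'E'
from h import *
for n in("top","side"):
    im=snap(n,f"pics/{n}0.png"); print(n,im.keys(),im["fx"],im["extrinsics"].round(3).tolist())
print(ctrl.read_state())
E
```

```text
top dict_keys(['pixels', 'fx', 'fy', 'cx', 'cy', 'extrinsics']) 573.0190601285657 [[0.004, 0.988, -0.154, 440.292], [-1.0, 0.006, 0.01, -20.413], [0.011, 0.154, 0.988, 979.746], [0.0, 0.0, 0.0, 1.0]]
side dict_keys(['pixels', 'fx', 'fy', 'cx', 'cy', 'extrinsics']) 444.0112851298427 [[0.392, 0.785, -0.48, 172.658], [-0.92, 0.335, -0.203, -209.525], [0.002, 0.521, 0.853, 798.442], [0.0, 0.0, 0.0, 1.0]]
{'clock': 0.1, 'qpos': array([ 1.09919164,  0.62927845,  0.03842205,  1.51824621, -0.02700975,
        0.99632353, -0.01999419]), 'qd': array([ 2.48089041e-04, -1.91466586e-03,  2.07357533e-04, -1.99209738e-03,
       -2.88643035e-05, -1.38333303e-03, -5.44993954e-04]), 'tau': array([ 3.00350177e-03, -5.64538801e+01,  1.23015527e+00, -1.93975085e+01,
        1.12025358e-02,  5.47404328e-03, -3.40380336e-05]), 'eef_pos': array([ 256.46479419, -596.79373491,  303.07141556]), 'tool_rot': array([-3.13985410e+00, -2.89694492e-06,  4.05824054e-01]), 'force': array([ 0.1011722 ,  0.30630708, -0.41151919]), 'torque': array([-0.02203233, -0.02530126,  0.00569023]), 'gripper_force': 0.0, 'width': 85.33440858633129}
```

View pics/top0.png

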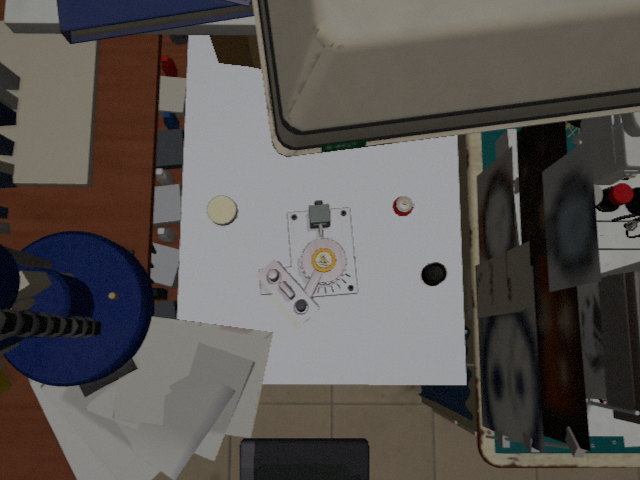

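View pics/side0.png

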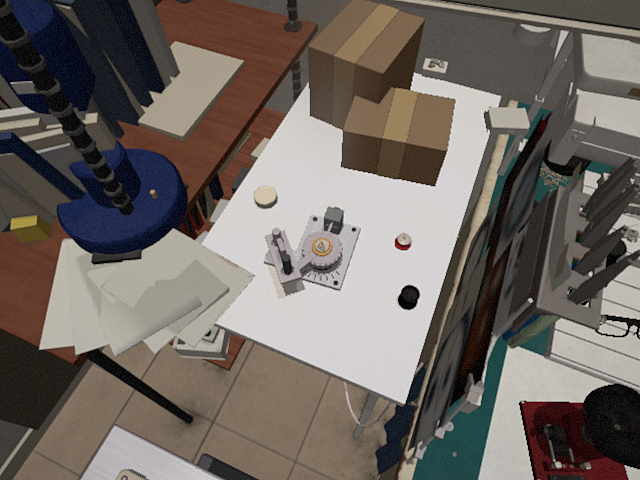

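Top view: fixture at about (322,258), keeper from (272,275) to (300,307), detent block at (319,215), loupe (433,273), cup (403,205), tin (222,210). The side view agrees. I'll enlarge the fixture next.

```bash
python3 - <<'E'
from h import *
a=cv2.imread('pics/top0.png')[190:320,245:375]; b=cv2.imread('pics/side0.png')[190:310,250:370]
a=cv2.resize(a,(600,600),interpolation=cv2.INTER_CUBIC)
cv2.imwrite('pics/ct.png',a)
b=cv2.resize(b,(600,600),interpolation=cv2.INTER_CUBIC)
cv2.imwrite('pics/cs.png',b)
E
```

```text
(no output)
```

View pics/ct.png

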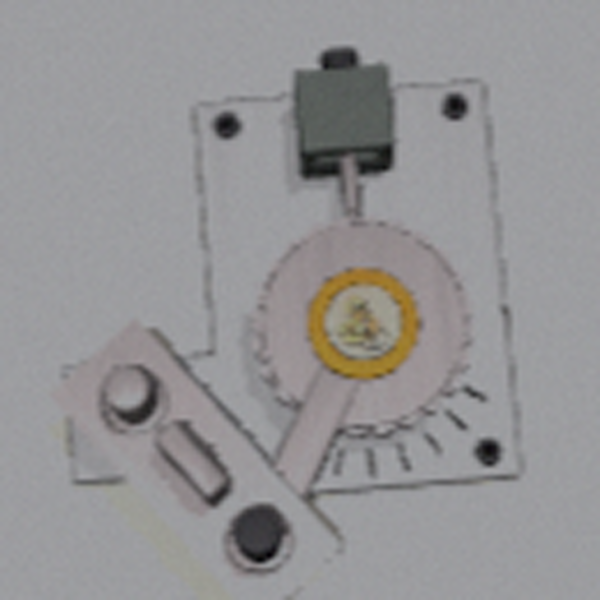

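View pics/cs.png

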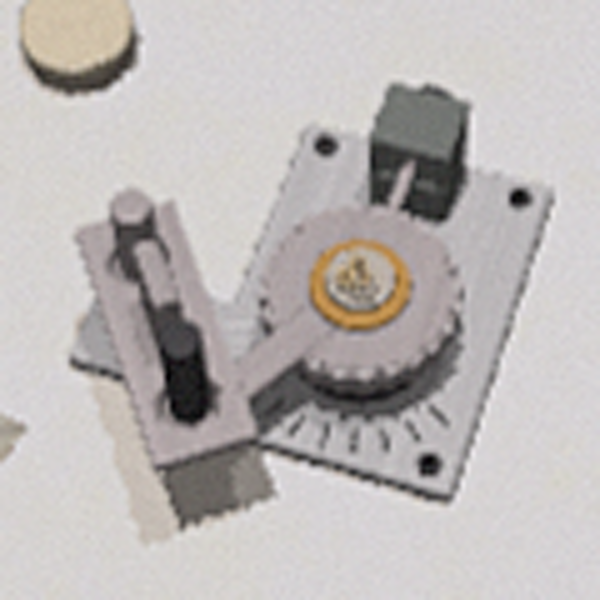

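Enlarged top crop: post top (128,388), knob top (262,530), movement (362,323), tab top about (198,455). Enlarged side crop: post (132,205), knob (182,342), movement (358,280).

```bash
python3 - <<'E'
from h import *
from scipy.optimize import least_squares
from scipy.spatial.transform import Rotation as R
T=lambda x,y:(245+x/4.6154-.4,190+y/4.6154-.4)
S=lambda x,y:(250+x/5-.4,190+y/5-.4)
pts=dict(post=((-22,82,105),T(128,388),S(132,205)),knob=((-74,43,115),T(262,530),S(182,342)),hub=((0,0,67),T(362,323),S(358,280)),
 c1=((95,-55,10),T(482,83),S(552,188)),c2=((95,55,10),T(193,104),S(310,128)),c3=((-55,-55,10),T(522,477),S(452,500)),c4=((-44,110,10),T(75,482),S(72,362)))
for k,(f,t,s) in pts.items():
    print(k,px2w('pics/top0.npz',*t,f[2]).round(1),px2w('pics/side0.npz',*s,f[2]).round(1))
def fp(p,f):
    c,s=np.cos(p[2]),np.sin(p[2]); return np.array([p[0]+c*f[0]-s*f[1],p[1]+s*f[0]+c*f[1],f[2]])
def res(p,w):
    r=[]
    for f,t,s in pts.values():
        q=fp(p,f)
        if w!=1:r+=list(w2px('pics/top0.npz',q)-t)
        if w!=0:r+=list(w2px('pics/side0.npz',q)-s)
    return r
for w in(0,1,2):
    o=least_squares(res,[520,-20,0],args=(w,),loss='soft_l1'); print(w,o.x.round(4),np.abs(o.fun).max().round(2))
p=o.x
for k in pts: print(k,fp(p,pts[k][0]).round(1))
print('keeper mid',((fp(p,(-22,82,109))+fp(p,(-74,43,109)))/2).round(1),px2w('pics/top0.npz',*T(198,455),109).round(1),'ang',p[2]+np.arctan2(39,52))
for n,t,s,z in(('loupe',(433,270),(409,292),36),('cup',(403,204),(403,240),26),('tin',(222,209),(264,194),20)):
    print(n,px2w('pics/top0.npz',*t,z).round(),px2w('pics/side0.npz',*s,z).round())
st=ctrl.read_state()
print(R.from_euler('xyz',st['tool_rot']).as_matrix().round(3))
E
```

```text
post [542.4  40.8 105. ] [543.3  41.5 105. ]
knob [494.9  -4.3 115. ] [493.7  -3.5 115. ]
hub [570.1 -37.7  67. ] [567.  -39.2  67. ]
c1 [669.6 -83.6  10. ] [671.4 -83.5  10. ]
c2 [660.8  24.9  10. ] [659.3  22.9  10. ]
c3 [521.4 -97.7  10. ] [521.  -98.5  10. ]
c4 [518.7  66.3  10. ] [517.4  65.   10. ]
0 [ 5.71418e+02 -3.85916e+01  9.10000e-02] 1.23
1 [ 5.70845e+02 -3.90977e+01  9.13000e-02] 1.59
2 [ 5.712308e+02 -3.878080e+01  9.130000e-02] 1.81
post [541.8  40.9 105. ]
knob [493.6  -2.7 115. ]
hub [571.2 -38.8  67. ]
c1 [670.9 -84.9  10. ]
c2 [660.8  24.7  10. ]
c3 [521.5 -98.6  10. ]
c4 [517.4  66.7  10. ]
keeper mid [517.7  19.1 109. ] [519.9  17.1 109. ] ang 0.7348358640587329
loupe [ 558. -221.   36.] [ 556. -223.   36.]
cup [ 673. -175.   26.] [ 667. -177.   26.]
tin [663. 135.  20.] [664. 138.  20.]
[[ 0.919  0.395 -0.001]
 [ 0.395 -0.919  0.002]
 [ 0.    -0.002 -1.   ]]
```

Both cameras agree within 2 mm: fixture at (571,-39) with yaw 0.091, keeper middle at (518,19) with strap angle 0.735. First I raise the tool so it clears the panel.

>>> {"api": "send_rows", "payload": {
  "rows": [
    [[0,0,-1,0,0,0],[0,0,-3.5,0,0,0],[0,0,-7,0,0,0],[0,0,-10.5,0,0,0],[0,0,-14,0,0,0],[0,0,-17.5,0,0,0],[0,0,-21,0,0,0],[0,0,-24.5,0,0,0],[0,0,-27,0,0,0],[0,0,-28,0,0,0]]
  ],
  "grip": 0
}}

```text
clock: 1.1
eef_pos: [256.6, -597.3, 587.5]
tool_rot: [3.136, -0.0, 0.406]
force: [-0.0, 0.1, -0.2]
width: 85.1
gripper_force: 0.0
```

```bash
cat >> h.py <<'E'
from scipy.spatial.transform import Rotation as R
def rowto(p,yaw,st=None):
    "shift (cm, tool axes) and turn from the measured pose to TCP p, tool down at yaw"
    st=st or ctrl.read_state(); A=R.from_euler('xyz',st['tool_rot']); B=R.from_euler('xyz',[np.pi,0,yaw])
    return np.r_[A.inv().apply(np.array(p)-st['eef_pos'])/10,(A.inv()*B).as_rotvec()].round(3).tolist()
E
python3 - <<'E'
from h import *
s=ctrl.read_state();print(s['clock'],s['eef_pos'],s['tool_rot'],s['qpos'])
for p in((300,-330,590),(400,-110,560),(517.8,19,300)): print(p,rowto(p,.735))
E
```

```text
1.1 [ 256.55107622 -597.28502514  587.45009025] [ 3.13638670e+00 -1.70469017e-04  4.05718025e-01] [ 1.09391801  0.49974836  0.05746886  0.97375972 -0.02770903  1.66353343
 -0.02341758]
(300, -330, 590) [14.541, -22.842, -0.371, 0.005, 0.001, -0.329]
(400, -110, 560) [32.412, -39.125, 2.547, 0.005, 0.001, -0.329]
(517.8, 19, 300) [48.323, -46.464, 28.512, 0.005, 0.001, -0.329]
```

>>> {"api": "send_rows", "payload": {
  "rows": [
    [[1,-1.6,0,0,0,-0.02],[3.6,-5.7,0,0,0,-0.08],[6.2,-9.8,0,0,0,-0.14],[8.9,-14,0,0,0,-0.2],[11.6,-18.2,0,0,0,-0.26],[14.5,-22.5,0,0,0,-0.33],[18,-25.5,0,0,0,-0.33],[21.5,-28.5,0,0,0,-0.33],[25,-31.5,0,0,0,-0.33],[27,-33.5,0,0,0,-0.33]]
  ]
}}

```text
clock: 2.1
eef_pos: [373.2, -179.1, 583.5]
tool_rot: [-3.141, -0.001, 0.74]
force: [0.7, -0.2, 0.8]
width: 85.5
gripper_force: 0.0
```

```bash
python3 - <<'E'
from h import *
s=ctrl.read_state();print(s['clock'],s['eef_pos'],s['tool_rot'],s['qpos'])
for p in((450,-60,480),(517.8,19,300),(517.8,19,220)): print(p,rowto(p,.735))
E
```

```text
2.1 [ 373.18707545 -179.12691615  583.54948423] [-3.14053104e+00 -7.00108784e-04  7.40186681e-01] [ 0.61431298  0.06424356 -0.25399664  1.59519634  0.01508318  1.48484802
 -0.47109583]
(450, -60, 480) [13.698, -3.604, 10.368, -0.001, -0.001, 0.005]
(517.8, 19, 300) [24.02, -4.845, 28.377, -0.001, -0.001, 0.005]
(517.8, 19, 220) [24.014, -4.837, 36.377, -0.001, -0.001, 0.005]
```

>>> {"api": "send_rows", "payload": {
  "rows": [
    [[2,-0.5,1.5,0,0,0],[5.5,-1.4,4.2,0,0,0.005],[9,-2.4,7,0,0,0.005],[12.5,-3.2,10,0,0,0.005],[15.5,-3.7,13.5,0,0,0.005],[18.5,-4.1,17.5,0,0,0.005],[21,-4.5,21.5,0,0,0.005],[23,-4.7,25,0,0,0.005],[24,-4.8,28,0,0,0.005],[24,-4.8,29,0,0,0.005]]
  ]
}}

```text
clock: 3.1
eef_pos: [516.7, 15.0, 290.5]
tool_rot: [-3.137, 0.004, 0.733]
force: [-0.6, -0.3, -0.4]
width: 85.4
gripper_force: 0.0
```

```bash
python3 - <<'E'
from h import *
snap('top','pics/t1.png'); snap('side','pics/s1.png')
s=ctrl.read_state();print(s['clock'],s['eef_pos'],s['tool_rot'])
for p in((517.8,19,220),(517.8,19,144)): print(p,rowto(p,.735))
for f in('t1','s1'):
    print(f,w2px(f'pics/{f}.npz',(517.8,19,109)))
a=cv2.imread('pics/s1.png')[160:310,220:370]; cv2.imwrite('pics/s1c.png',cv2.resize(a,(600,600),interpolation=2))
E
```

```text
3.2 [516.8343861   13.39170138 292.54494872] [-3.1391569   0.00357735  0.73111532]
(517.8, 19, 220) [0.472, -0.335, 7.254, -0.002, 0.004, -0.004]
(517.8, 19, 144) [0.499, -0.317, 14.854, -0.002, 0.004, -0.004]
t1 [286.22234323 289.52595766]
s1 [280.74229548 244.53645991]
```

View pics/s1c.png

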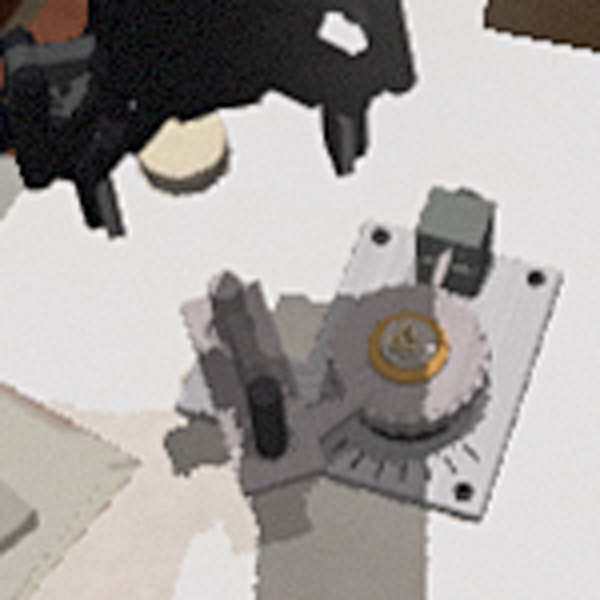

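The gripper is above the fixture, with its fingers either side of the strap direction (finger tips at crop (110,232) and (345,170)). Descending.

>>> {"api": "send_rows", "payload": {
  "rows": [
    [[0.2,-0.1,0.5,0,0,0],[0.4,-0.3,2,0,0,0],[0.5,-0.3,4,0,0,0],[0.5,-0.3,6,0,0,0],[0.5,-0.3,7.5,0,0,0],[0.5,-0.3,8,0,0,0],[0.5,-0.3,8,0,0,0],[0.5,-0.3,8,0,0,0]]
  ]
}}

```text
clock: 4.0
eef_pos: [520.6, 19.2, 215.2]
tool_rot: [3.14, -0.002, 0.73]
force: [0.2, 0.3, 0.7]
width: 85.5
gripper_force: 0.0
```

```bash
python3 - <<'E'
from h import *
s=ctrl.read_state();print(s['clock'],s['eef_pos'],s['tool_rot'],s['qd'].round(3),s['qpos'].round(3))
for p in((517.8,19,144),): print(p,rowto(p,.735))
E
```

```text
4.0 [520.59594049  19.23337619 215.17859367] [ 3.14001924e+00 -1.76328302e-03  7.30231789e-01] [-0.001 -0.002 -0.001 -0.     0.001  0.001 -0.001] [ 0.129  0.588 -0.325  1.959  0.302  0.639 -1.23 ]
(517.8, 19, 144) [-0.236, -0.18, 7.117, 0.002, -0.002, -0.005]
```

>>> {"api": "send_rows", "payload": {
  "rows": [
    [[-0.1,-0.1,0.5,0,0,0],[-0.2,-0.15,1.8,0,0,-0.005],[-0.2,-0.15,3.4,0,0,-0.005],[-0.2,-0.15,5,0,0,-0.005],[-0.2,-0.15,6.2,0,0,-0.005],[-0.2,-0.15,7,0,0,-0.005],[-0.2,-0.15,7.1,0,0,-0.005],[-0.2,-0.15,7.1,0,0,-0.005],[-0.2,-0.15,7.1,0,0,-0.005]]
  ]
}}

```text
clock: 4.9
eef_pos: [517.8, 19.3, 143.5]
tool_rot: [3.141, -0.001, 0.736]
force: [0.1, -1.2, 0.6]
width: 85.4
gripper_force: 0.0
```

>>> {"api": "send_rows", "payload": {
  "rows": [
    [[0,0,0,0,0,0],[0,0,0,0,0,0],[0,0,0,0,0,0],[0,0,0,0,0,0],[0,0,0,0,0,0],[0,0,0,0,0,0],[0,0,0,0,0,0],[0,0,0,0,0,0],[0,0,0,0,0,0],[0,0,0,0,0,0]]
  ],
  "grip": 255
}}

```text
clock: 5.9
eef_pos: [517.4, 19.1, 143.1]
tool_rot: [3.141, -0.0, 0.736]
force: [0.4, 0.3, 3.4]
width: 9.4
gripper_force: 58.4
```

>>> {"api": "send_rows", "payload": {
  "rows": [
    [[0,0,-0.2,0,0,0],[0,0,-0.8,0,0,0],[0,0,-1.6,0,0,0],[0,0,-2.5,0,0,0],[0,0,-3.5,0,0,0],[0,0,-4.5,0,0,0],[0,0,-5.5,0,0,0],[0,0,-6.5,0,0,0],[0,0,-7.5,0,0,0],[0,0,-8,0,0,0]]
  ]
}}

```text
clock: 6.9
eef_pos: [517.8, 19.2, 224.1]
tool_rot: [3.141, -0.001, 0.736]
force: [-0.3, 0.1, -1.0]
width: 9.0
gripper_force: 58.5
```

```bash
python3 - <<'E'
from h import *
s=ctrl.read_state();print(s['clock'],s['eef_pos'],s['tool_rot'],s['force'],s['width'])
for p in((517.8,19,240),(480,-80,240),(435,-180,200)): print(p,rowto(p,1.571 if p[0]<500 else .735))
snap('side','pics/s2.png')
a=cv2.imread('pics/s2.png')[130:330,200:400]; cv2.imwrite('pics/s2c.png',cv2.resize(a,(600,600),interpolation=2))
E
```

```text
6.9 [517.7802217   19.2234424  224.14690834] [ 3.14066972e+00 -1.19675968e-03  7.35718583e-01] [-0.28385386  0.07129407 -0.98207275] 8.998956080034072
(517.8, 19, 240) [-0.012, 0.019, -1.585, 0.001, -0.001, 0.001]
(480, -80, 240) [-9.458, 4.822, -1.592, 0.001, -0.001, -0.835]
(435, -180, 200) [-19.51, 9.212, 2.4, 0.001, -0.001, -0.835]
```

View pics/s2c.png

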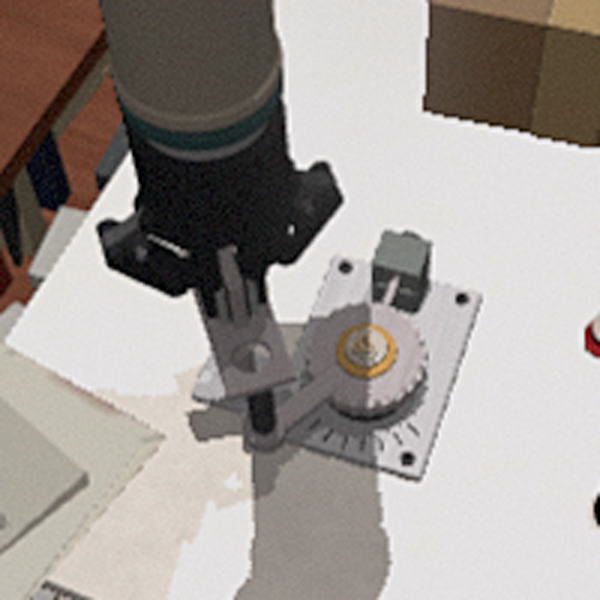

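The keeper is held level by the tab, its hole (crop (250,352)) now above the knob. I carry it to the free desk.

>>> {"api": "send_rows", "payload": {
  "rows": [
    [[0,0,-1,0,0,0],[-0.5,0.2,-1.8,0,0,-0.02],[-1.8,0.8,-2,0,0,-0.08],[-3.6,1.7,-2,0,0,-0.16],[-5.6,2.7,-2,0,0,-0.25],[-7.8,3.7,-2,0,0,-0.35],[-10,4.7,-2,0,0,-0.45],[-12.2,5.7,-2,0,0,-0.55],[-14.4,6.8,-2,0,0,-0.65],[-16.4,7.8,-2,0,0,-0.74]]
  ]
}}

```text
clock: 7.95
eef_pos: [447.3, -150.3, 243.2]
tool_rot: [-3.141, 0.001, 1.48]
force: [-0.0, -0.4, -1.1]
width: 9.0
gripper_force: 58.5
```

```bash
python3 - <<'E'
from h import *
s=ctrl.read_state();print(s['clock'],s['eef_pos'],s['tool_rot'],s['width'])
for p in((435,-180,200),(435,-180,85)): print(p,rowto(p,1.571))
E
```

```text
7.95 [ 447.2938188  -150.28364342  243.21259016] [-3.14124004e+00  7.39732592e-04  1.47978612e+00] 8.957837468153414
(435, -180, 200) [-3.068, -0.953, 4.324, -0.0, 0.001, -0.091]
(435, -180, 85) [-3.059, -0.949, 15.824, -0.0, 0.001, -0.091]
```

>>> {"api": "send_rows", "payload": {
  "rows": [
    [[-1.5,-0.4,0.3,0,0,-0.04],[-2.6,-0.8,1,0,0,-0.08],[-3,-0.95,2.5,0,0,-0.09],[-3,-0.95,4.5,0,0,-0.09],[-3,-0.95,6.5,0,0,-0.09],[-3,-0.95,8.5,0,0,-0.09],[-3,-0.95,10.5,0,0,-0.09],[-3,-0.95,12,0,0,-0.09],[-3,-0.95,12.8,0,0,-0.09],[-3,-0.95,12.8,0,0,-0.09]]
  ]
}}

```text
clock: 8.95
eef_pos: [435.5, -177.8, 114.4]
tool_rot: [-3.14, -0.0, 1.566]
force: [-0.7, -0.4, -1.2]
width: 9.4
gripper_force: 58.5
```

```bash
python3 - <<'E'
from h import *
s=ctrl.read_state();print(s['clock'],s['eef_pos'],s['tool_rot'],s['width'],s['force'])
for p in((435,-180,83.5),): print(p,rowto(p,1.571))
E
```

```text
8.95 [ 435.48171153 -177.77231688  114.39294594] [-3.14013266e+00 -9.21815193e-05  1.56625850e+00] 9.432418853670693 [-0.67113689 -0.42062222 -1.17732771]
(435, -180, 83.5) [-0.223, -0.043, 3.089, -0.001, -0.0, -0.005]
```

>>> {"api": "send_rows", "payload": {
  "rows": [
    [[-0.1,0,0.5,0,0,0],[-0.2,0,1.1,0,0,0],[-0.2,0,1.7,0,0,0],[-0.2,0,2.2,0,0,0],[-0.2,0,2.6,0,0,0],[-0.2,0,2.85,0,0,0],[-0.2,0,2.95,0,0,0],[-0.2,0,3.0,0,0,0],[-0.2,0,3.0,0,0,0]]
  ]
}}

```text
clock: 9.85
eef_pos: [435.9, -179.7, 85.0]
tool_rot: [3.141, 0.0, 1.566]
force: [-0.1, 0.6, -1.6]
width: 9.2
gripper_force: 58.5
```

>>> {"api": "send_rows", "payload": {
  "rows": [
    [[0,0,0.05,0,0,0],[0,0,0.1,0,0,0],[0,0,0.15,0,0,0],[0,0,0.2,0,0,0],[0,0,0.2,0,0,0]]
  ]
}}

```text
clock: 10.35
eef_pos: [435.9, -179.7, 83.1]
tool_rot: [3.141, 0.0, 1.566]
force: [0.0, -0.9, 1.6]
width: 9.3
gripper_force: 58.9
```

Contact (the force has gone from the link's weight to +1.6 N). Opening, then rising.

>>> {"api": "send_rows", "payload": {
  "rows": [
    [[0,0,0,0,0,0],[0,0,0,0,0,0],[0,0,0,0,0,0],[0,0,0,0,0,0],[0,0,0,0,0,0],[0,0,0,0,0,0],[0,0,0,0,0,0],[0,0,0,0,0,0]]
  ],
  "grip": 0
}}

```text
clock: 11.15
eef_pos: [435.9, -179.7, 82.9]
tool_rot: [3.142, -0.0, 1.566]
force: [-0.1, 0.4, 0.9]
width: 85.5
gripper_force: 0.0
```

>>> {"api": "send_rows", "payload": {
  "rows": [
    [[0,0,-0.5,0,0,0],[0,0,-2,0,0,0],[0,0,-4,0,0,0],[0,0,-6.5,0,0,0],[0,0,-9,0,0,0],[0,0,-11.5,0,0,0],[0,0,-14,0,0,0],[0,0,-15.5,0,0,0],[0,0,-16,0,0,0],[0,0,-16,0,0,0]]
  ]
}}

```text
clock: 12.15
eef_pos: [435.9, -179.9, 243.4]
tool_rot: [3.141, 0.001, 1.565]
force: [-0.3, 0.4, -0.7]
width: 85.2
gripper_force: 0.0
```

```bash
python3 - <<'E'
from h import *
s=ctrl.read_state();print(s['clock'],s['eef_pos'],s['tool_rot'],s['width'],s['force'])
print(rowto((493.8,-3,245),0))
snap('side','pics/s3.png'); snap('top','pics/t3.png')
a=cv2.imread('pics/s3.png')[170:420,220:470]; b=cv2.imread('pics/t3.png')[190:390,240:440]
cv2.imwrite('pics/s3c.png',np.hstack([cv2.resize(a,(400,400),interpolation=2),cv2.resize(b,(400,400),interpolation=2)]))
E
```

```text
12.15 [ 435.86261225 -179.90590628  243.44173345] [3.14058861e+00 7.13870476e-04 1.56533891e+00] 85.22523359979996 [-0.30647029  0.37892225 -0.69347592]
[17.722, 5.697, -0.163, 0.001, -0.0, 1.565]
```

View pics/s3c.png

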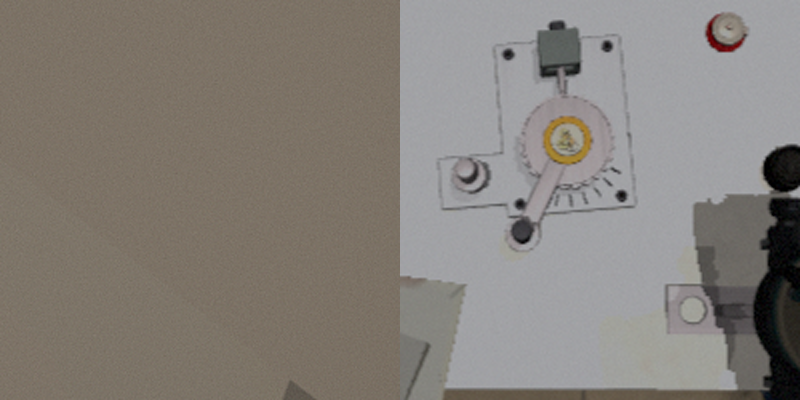

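The keeper lies flat along y at the front right. The lever is still home, with the knob at crop (522,231), which agrees with the first measurement. Moving over the knob.

>>> {"api": "send_rows", "payload": {
  "rows": [
    [[0.5,0.2,0,0,0,0.05],[2,0.6,0,0,0,0.17],[4,1.3,0,0,0,0.3],[6,2,0,0,0,0.43],[8,2.6,0,0,0,0.57],[10,3.3,0,0,0,0.7],[12,3.9,0,0,0,0.84],[14,4.5,0,0,0,0.98],[16,5.1,0,0,0,1.1],[17,5.5,0,0,0,1.2]]
  ]
}}

```text
clock: 13.25
eef_pos: [491.5, -7.8, 241.8]
tool_rot: [-3.14, 0.001, 0.364]
force: [0.3, -0.3, -0.4]
width: 85.6
gripper_force: 0.0
```

```bash
python3 - <<'E'
from h import *
s=ctrl.read_state();print(s['clock'],s['eef_pos'],s['tool_rot'],s['qpos'].round(2))
print(rowto((493.8,-3,200),0))
E
```

```text
13.25 [491.54946364  -7.76287654 241.84827079] [-3.14036465e+00  1.44071555e-03  3.63992164e-01] [ 0.15  0.51 -0.27  2.01  0.21  0.65 -1.46]
[0.386, -0.36, 4.185, -0.001, 0.002, 0.364]
```

>>> {"api": "send_rows", "payload": {
  "rows": [
    [[0.1,-0.1,0,0,0,0.1],[0.3,-0.2,0.3,0,0,0.22],[0.4,-0.35,1,0,0,0.34],[0.4,-0.35,2,0,0,0.365],[0.4,-0.35,3,0,0,0.365],[0.4,-0.35,4,0,0,0.365],[0.4,-0.35,4,0,0,0.365],[0.4,-0.35,4,0,0,0.365]]
  ]
}}

```text
clock: 14.05
eef_pos: [494.0, -5.4, 202.5]
tool_rot: [-3.141, 0.001, 0.001]
force: [-0.3, -0.6, 0.1]
width: 85.2
gripper_force: 0.0
```

```bash
python3 - <<'E'
from h import *
s=ctrl.read_state();print(s['clock'],s['eef_pos'],s['tool_rot'],s['qpos'].round(2))
print(rowto((493.8,-3,146),0))
E
```

```text
14.05 [494.00601933  -5.39600235 202.48027585] [-3.14147705e+00  9.22958326e-04  1.26022069e-03] [ 0.05  0.57 -0.14  2.04  0.15  0.55 -1.77]
[-0.015, -0.239, 5.648, -0.0, 0.001, 0.001]
```

>>> {"api": "send_rows", "payload": {
  "rows": [
    [[0,-0.1,0.5,0,0,0],[0,-0.2,1.5,0,0,0],[0,-0.2,3,0,0,0],[0,-0.2,4.3,0,0,0],[0,-0.2,5.3,0,0,0],[0,-0.2,5.6,0,0,0],[0,-0.2,5.6,0,0,0],[0,-0.2,5.6,0,0,0]]
  ]
}}

```text
clock: 14.85
eef_pos: [494.5, -3.2, 147.2]
tool_rot: [-3.142, -0.001, 0.001]
force: [1.2, -0.8, 0.0]
width: 85.2
gripper_force: 0.0
```

>>> {"api": "send_rows", "payload": {
  "rows": [
    [[0,0,0,0,0,0],[0,0,0,0,0,0],[0,0,0,0,0,0],[0,0,0,0,0,0],[0,0,0,0,0,0],[0,0,0,0,0,0],[0,0,0,0,0,0],[0,0,0,0,0,0],[0,0,0,0,0,0],[0,0,0,0,0,0]]
  ],
  "grip": 255
}}

```text
clock: 15.85
eef_pos: [494.3, -2.7, 147.1]
tool_rot: [-3.141, -0.0, 0.001]
force: [-0.0, 2.8, 5.1]
width: 14.7
gripper_force: 58.4
```

```bash
cat > arc.py <<'E'
from h import *
H=np.array([571.2,-38.8])
s=ctrl.read_state();p=s['eef_pos'];print(s['clock'],p,s['tool_rot'],s['width'],s['force'])
r=p[:2]-H; print('angle now',np.mod(np.arctan2(r[1],r[0]),2*np.pi)-.0913-np.arctan2(43,-74),'rad',np.hypot(*r))
A=R.from_euler('xyz',s['tool_rot'])
u=np.r_[r/np.hypot(*r)*np.hypot(*r),0]
for a in np.arange(.1,.86,.0785):
    q=R.from_euler('z',a); d=q.apply(u)-u
    print(round(a,3),(A.inv().apply(d)/10).round(2),round(-a,3))
E
python3 arc.py
```

```text
15.85 [494.25297886  -2.71200139 147.14943138] [-3.14101008e+00 -3.59424848e-04  1.30866817e-03] 14.665261459718284 [-6.38627507e-04  2.80438575e+00  5.06161362e+00]
angle now -0.0034474961056578657 rad 84.98933877504392
0.1 [-0.32  0.79 -0.  ] -0.1
0.178 [-0.52  1.42 -0.  ] -0.178
0.257 [-0.67  2.07 -0.  ] -0.257
0.335 [-0.76  2.73 -0.  ] -0.335
0.414 [-0.81  3.4  -0.  ] -0.414
0.492 [-0.8   4.07 -0.  ] -0.492
0.571 [-0.74  4.73 -0.  ] -0.571
0.649 [-0.62  5.39 -0.  ] -0.649
0.728 [-0.46  6.03 -0.  ] -0.728
0.806 [-0.24  6.67 -0.  ] -0.806
```

Gripped on the knob (14.7 mm opening), at radius 85.0 mm and angle 0. Turning in stages along the arc.

>>> {"api": "send_rows", "payload": {
  "rows": [
    [[-0.16,0.39,0,0,0,-0.05],[-0.32,0.79,0,0,0,-0.1],[-0.42,1.1,0,0,0,-0.14],[-0.52,1.42,0,0,0,-0.178],[-0.6,1.75,0,0,0,-0.218],[-0.67,2.07,0,0,0,-0.257],[-0.72,2.4,0,0,0,-0.296],[-0.76,2.73,0,0,0,-0.335],[-0.81,3.4,0,0,0,-0.414],[-0.81,3.4,0,0,0,-0.414]]
  ]
}}

```text
clock: 16.85
eef_pos: [486.4, -37.1, 147.1]
tool_rot: [-3.141, -0.001, 0.416]
force: [0.0, 4.5, 6.2]
width: 14.7
gripper_force: 58.7
```

```bash
python3 arc.py
```

```text
16.85 [486.41767717 -37.12667246 147.12954686] [-3.14109931e+00 -1.40862646e-03  4.16081179e-01] 14.743129706676275 [0.04398061 4.52755339 6.22456167]
angle now 0.4153581759989948 rad 84.79883424509492
0.1 [-0.32  0.79 -0.  ] -0.1
0.178 [-0.51  1.42 -0.  ] -0.178
0.257 [-0.66  2.07 -0.  ] -0.257
0.335 [-0.75  2.73 -0.  ] -0.335
0.414 [-0.79  3.39 -0.  ] -0.414
0.492 [-0.78  4.06 -0.  ] -0.492
0.571 [-0.72  4.72 -0.  ] -0.571
0.649 [-0.6   5.38 -0.  ] -0.649
0.728 [-0.43  6.02 -0.  ] -0.728
0.806 [-0.22  6.65 -0.  ] -0.806
```

>>> {"api": "send_rows", "payload": {
  "rows": [
    [[-0.16,0.39,0,0,0,-0.05],[-0.32,0.79,0,0,0,-0.1],[-0.42,1.1,0,0,0,-0.14],[-0.51,1.42,0,0,0,-0.178],[-0.59,1.75,0,0,0,-0.218],[-0.66,2.07,0,0,0,-0.257],[-0.71,2.4,0,0,0,-0.296],[-0.75,2.73,0,0,0,-0.335],[-0.77,3.06,0,0,0,-0.375],[-0.77,3.06,0,0,0,-0.375]]
  ]
}}

```text
clock: 17.85
eef_pos: [491.8, -68.6, 147.1]
tool_rot: [3.141, -0.001, 0.79]
force: [0.3, 1.9, 6.0]
width: 14.3
gripper_force: 58.8
```

>>> {"api": "send_rows", "payload": {
  "rows": [
    [[0,0,0,0,0,0],[0,0,0,0,0,0],[0,0,0,0,0,0]]
  ]
}}

```text
clock: 18.15
eef_pos: [491.7, -68.5, 147.1]
tool_rot: [3.141, -0.001, 0.789]
force: [-0.3, 2.2, 5.7]
width: 14.7
gripper_force: 58.7
```

```bash
python3 - <<'E'
from h import *
H=np.array([571.2,-38.8]);s=ctrl.read_state();r=s['eef_pos'][:2]-H
print(s['clock'],s['eef_pos'],s['force'],s['width'],'ang',np.mod(np.arctan2(r[1],r[0]),2*np.pi)-.0913-np.arctan2(43,-74),np.hypot(*r))
snap('side','pics/s4.png'); snap('top','pics/t4.png')
a=cv2.imread('pics/s4.png')[180:330,230:380]; b=cv2.imread('pics/t4.png')[190:390,260:460]
cv2.imwrite('pics/s4c.png',np.hstack([cv2.resize(a,(400,400),interpolation=2),cv2.resize(b,(400,400),interpolation=2)]))
E
```

```text
18.15 [491.72987094 -68.47191503 147.11841267] [-0.28808267  2.16973792  5.72461089] 14.712789895033525 ang 0.7924349172591221 84.82879201521398
```

View pics/s4c.png

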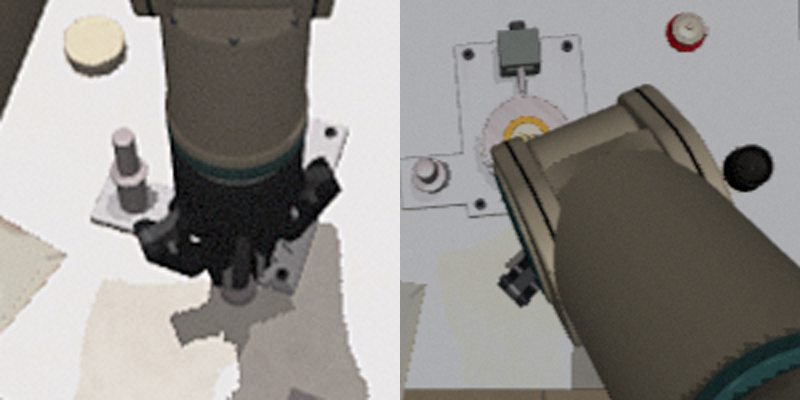

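The side crop shows the knob between the fingers, its flange at (238,288). I'll check that the flange sits where 0.79 rad puts it.

```bash
python3 - <<'E'
from h import *
print(px2w('pics/s4.npz',230+238*.375,180+288*.375,60))
for a in(.524,.785,1.05):
    t=a+.0913+np.arctan2(43,-74); q=w2px('pics/s4.npz',(571.2+85*np.cos(t),-38.8+85*np.sin(t),60)); print(a,(q-[230,180])/.375)
E
```

```text
[487.00878429 -69.55685573  60.        ]
0.524 [206.72265492 276.4953533 ]
0.785 [238.33888254 281.84317246]
1.05 [270.95831676 279.48847106]
```

The flange matches 0.785 rad, the notch after the third click. Handing in.

```bash
python3 -c "
from cell import ctrl
print(ctrl.finish_job())"
```

```text
the job is handed in; nothing more can be done
None
```

The keeper link is lying flat on the free desk at the front right, and the job was handed in at about 18 s with the fingers holding the knob at 0.79 rad, in the notch after the third click; the loupe, oil cup and tin were not touched.

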